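# Gauge the bore of a casting ring with a depth rod

## Task

Take the blue-headed steel depth rod out of its stand, slide it gently (do not let it drop) down the bore of the white casting ring until it rests on the bottom, and leave it standing there. Then read the length of rod, head included, that sticks out above the ring's top face, and set the red pointer of the bench scale to that length.

Things in the scene. Friction and masses are not known exactly. Their poses are not given: they have to be found in the camera images.
- rod: The depth rod, 120 mm long over all, 55 to 115 g, loose: a steel shaft 12 mm in diameter with a tapered foot (9 mm across at the tip) and dark lines every 10 mm from the foot, and a blue cylindrical head 16 mm in diameter and 24 mm tall at the top. It starts upright in a small fixed aluminium stand (52 mm wide, 42 mm tall, its socket 30 mm deep). Origin: centre of the foot's end; z runs along the rod to the head.
- rod_head (a point): The middle of the rod's blue head, where it is grasped: on the axis, 108 mm above the foot's end and 12 mm below the top of the head; z runs along the rod, away from the foot.
- white_ring_mouth (a point): The centre of the bore's mouth, in the top face of the white plaster casting ring: a fixed upright cylinder 60 mm in diameter and 85 mm tall. Its vertical bore is 17 mm in diameter and blind; the depth differs each time, between 35 and 75 mm, so 45 to 85 mm of the rod stick out when it rests on the bottom. z is up. A terracotta-coloured ring of the same shape and with a bore of its own stands near; it is not the one to gauge.
- pointer (a joint): Reading of the bench scale, in m: distance of the red pointer from the scale's zero line, 0 to 0.11. The scale is a fixed flat aluminium bar, 165 mm long, 44 mm wide, 10 mm high, with black lines every 10 mm (longer every 50 mm), the first of them zero; a blue plate marks its zero end and the reading grows away from it. The pointer slides with about 1.5 N of friction and stays where it is left.
- pointer_grip (a point): The grip of the pointer: a red upright fin 12 mm thick along the scale, 16 mm across it and 32 mm tall, the top 49 mm above the worktop; this point lies on its middle, about 33 mm above the worktop. y points along the scale towards the zero end (the reading grows along -y), z is up.
Things that resemble listed ones, but are neither listed nor needed, are in the scene too. Of the things that look like the rod, the largest one is meant.

How it is judged:
On the way:
1. the depth rod stands released on the bottom of the white ring's bore (horizontal distance between rod_head and white_ring_mouth below 0.025 m and angle between rod_head's own z axis and vertical below 0.21 rad and z of rod_head in the frame of white_ring_mouth between 0.028 and 0.076 m and linear speed of rod below 0.02 m/s and contact force between the fingers and rod below 0.1 N), for 0.2 s.
At the end, for the whole second after the job is handed in: The rod stands released and at rest in the white ring's bore, on its bottom, leaning less than 12 degrees, and the pointer is still, its reading within 10 mm of the length of rod that sticks out above the ring's top face (horizontal distance between rod_head and white_ring_mouth below 0.025 m and angle between rod_head's own z axis and vertical below 0.21 rad and z of rod_head in the frame of white_ring_mouth between 0.028 and 0.076 m and linear speed of rod below 0.02 m/s and ((z of rod_head in the frame of white_ring_mouth between 0.028 and 0.03201 m and value of joint pointer between 0.03 and 0.054 m) or (z of rod_head in the frame of white_ring_mouth between 0.032 and 0.03601 m and value of joint pointer between 0.034 and 0.058 m) or (z of rod_head in the frame of white_ring_mouth between 0.036 and 0.04001 m and value of joint pointer between 0.038 and 0.062 m) or (z of rod_head in the frame of white_ring_mouth between 0.04 and 0.04401 m and value of joint pointer between 0.042 and 0.066 m) or (z of rod_head in the frame of white_ring_mouth between 0.044 and 0.04801 m and value of joint pointer between 0.046 and 0.07 m) or (z of rod_head in the frame of white_ring_mouth between 0.048 and 0.05201 m and value of joint pointer between 0.05 and 0.074 m) or (z of rod_head in the frame of white_ring_mouth between 0.052 and 0.05601 m and value of joint pointer between 0.054 and 0.078 m) or (z of rod_head in the frame of white_ring_mouth between 0.056 and 0.06001 m and value of joint pointer between 0.058 and 0.082 m) or (z of rod_head in the frame of white_ring_mouth between 0.06 and 0.06401 m and value of joint pointer between 0.062 and 0.086 m) or (z of rod_head in the frame of white_ring_mouth between 0.064 and 0.06801 m and value of joint pointer between 0.066 and 0.09 m) or (z of rod_head in the frame of white_ring_mouth between 0.068 and 0.07201 m and value of joint pointer between 0.07 and 0.094 m) or (z of rod_head in the frame of white_ring_mouth between 0.072 and 0.07601 m and value of joint pointer between 0.074 and 0.098 m)) and velocity of joint pointer between -0.01 and 0.01 m/s); the robot touches nothing.
It fails at once if the rod is dropped or rammed down the bore (faster than 0.5 m/s) (horizontal distance between rod and white_ring_mouth below 0.012 m and z of rod in the frame of white_ring_mouth below -0.003 m and linear speed of rod above 0.5 m/s).
It also fails if it takes over 45 s, if anything falls off the work surface, if the arm or the gripper's body presses on something with over 40 N, if the wrist force passes 120 N, or if a joint passes its speed limit or range.

## Robot

A 7-joint arm with a two-finger parallel gripper is mounted at the origin on a cart in front of the work surface, level with it; the furniture and walls round the work are solid. World frame = base frame: x ahead of the robot, y to its left, z up, the work surface at z = 0. Lengths are in m, angles in rad, forces in N, time in s.
With the tool pointing down it reaches from about 0.425 to 0.825 m from the base axis. Payload 3.6 kg.
Tool frame: the origin (TCP) lies at the very end of the fingers, on their centre line; the grasp point (between the pads) lies 19 mm behind it; z points along the fingers, y is the line along which they close (so a half turn about z gives the same grasp; the last joint's range is limited). The gripper opens to 85 mm and grips with 20 to 120 N. Pads are 22 mm wide; open, the fingers measure 114 mm over their backs; the gripper's body (76 mm by 85 mm) begins 54 mm behind the grasp point. The pads swing forward as they close: fully open they stand 13 mm farther back than shut.
Start: joints at [-1.323, 0.615, -0.013, 1.423, 0.008, 1.103, -0.04], TCP at [0.176, 0.626, 0.231] pointing down, gripper open.
Joint ranges: [-3.12, 3.12], [-0.3, 2.06], [-1.34, 1.32], [0.26, 2.42], [-1.36, 4.5], [0.01, 1.98], [-2.84, 2.84]. Speed limits (rad/s): [2.79, 2.79, 3.14, 3.14, 3.14, 3.14, 3.14].

## Interface

Orientations are given as a 3x3 rotation matrix whose columns are the frame's x, y, z axes.
In Python, from station import bot gives the robot as it stands.
- The arm moves only by the shell command python3 -m pendant 'ROWS'. ROWS is text: rows parted by semicolons, each of 7 numbers parted by spaces: the opening, from 0 (shut) to 1 (fully open), then the shift along the tool's x, y, z in m, then the turn, a rotation vector about the tool's x, y, z in degrees. In form: gripper dx dy dz rx ry rz; .... A call has exactly 5 rows; each row shifts and turns the commanded pose from where the row before left it, along the tool's axes as they then stand; what a row does not reach is not made up. A row lasts 1/8 s, in which the tool goes at most 62.5 mm and 10.7 degrees, less where a joint would pass 70% of its speed; a pose out of reach is approached as far as the arm can. A call is refused whole if a number of a shift passes 0.0625 or a number of a turn 10.7, either way. A call with a gripper value outside its range is refused whole. The fingers move at their own pace and stop on an object; the grip force is fixed at half the most. Time passes only in rows, so rows that do not move let the fingers close, or fill a call up. It gives the time, the measured TCP pose, the force, the opening and the grip force at its end, in the units of the state.
- bot.observe(): the state, without advancing time (a new reading comes with each control period).
- bot.grab_frame(name): name is "scene" or "top"; returns a dict with "img" (420x560x3 uint8, red, green, blue), "intrinsics" (3x3 intrinsics, pixels), "world_to_cam" (4x4, takes a point from world to camera coordinates). Camera axes: x right, y down, z forward; pixel columns grow to the right and rows downward; lengths in m; the calibration is good to about 2 mm. A picture is of the moment at which its call begins. There is no depth.
- bot.sign_off(): hands the job in; it is judged then, once.
The state is a dict: "clock": time; "joint_pos": joint angles; "joint_vel": joint speeds; "joint_torque": joint torques, N m; "eef_pos": TCP position; "tcp_rot": TCP orientation; "contact_force": force on the tool from outside, world axes, zero at the start; "wrist_torque": the same for the moment, N m; "gripper_width": opening from 0.0 (shut) to 1.0 (fully open); "grip_force": force on a finger pad.
Only numpy, scipy, OpenCV 4.12 (cv2) and the standard library are available. Lean on these libraries where they do the work, as an engineer would, in place of code of your own. Each camera call takes 0.05 s, during which the arm holds its last target. There are 200 camera calls.

## Working session

There is one attempt and no reset: what is moved stays moved. The work goes in short steps, Python scripts to look and compute and a shell command to move; the robot and the scene stay as the last step left them, time stands still between calls to the robot, and variables do not carry over. Pictures are saved under pics/ and viewed, at most 10 in all, crops included, and the job is handed in when it is done.

```bash
mkdir -p pics; python3 - <<'E'
from station import bot
import cv2,pickle,numpy as np
s=bot.observe(); print(s['clock'],s['eef_pos'],np.round(s['tcp_rot'],3).tolist(),s['gripper_width'])
for n in("scene","top"):
    f=bot.grab_frame(n); pickle.dump(f,open(n+'.pkl','wb'))
    cv2.imwrite(f'pics/{n}0.png',cv2.cvtColor(f['img'],cv2.COLOR_RGB2BGR)); print(f['intrinsics'],f['world_to_cam'])
E
```

```text
0.0 [0.17613386 0.62485994 0.23012437] [[-0.963, 0.271, -0.001], [0.271, 0.963, -0.003], [-0.0, -0.003, -1.0]] 1.001915894716748
[[539.7159181    0.         286.37620795]
 [  0.         539.7159181  206.12521487]
 [  0.           0.           1.        ]] [[-0.68740319 -0.72627522 -0.0010765   0.26142862]
 [-0.42064521  0.39933868 -0.81460802  0.30637478]
 [ 0.59205951 -0.55951132 -0.58001087  0.64096406]
 [ 0.          0.          0.          1.        ]]
[[509.90413299   0.         271.3914685 ]
 [  0.         509.90413299 204.13861793]
 [  0.           0.           1.        ]] [[ 0.10270546 -0.99469235  0.00622273 -0.14403425]
 [-0.97216357 -0.1016998  -0.2110809   0.48418942]
 [ 0.2105934   0.01562965 -0.97744879  1.01120926]
 [ 0.          0.          0.          1.        ]]
```

View pics/scene0.png

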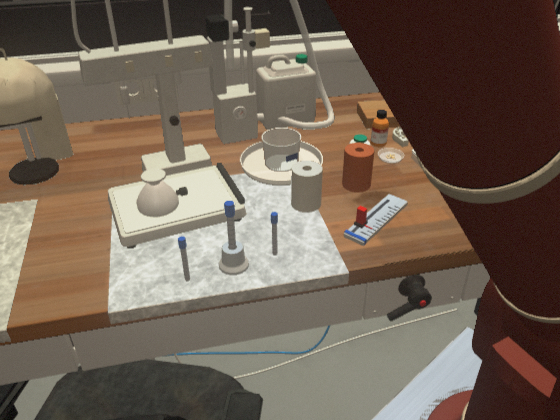

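View pics/top0.png

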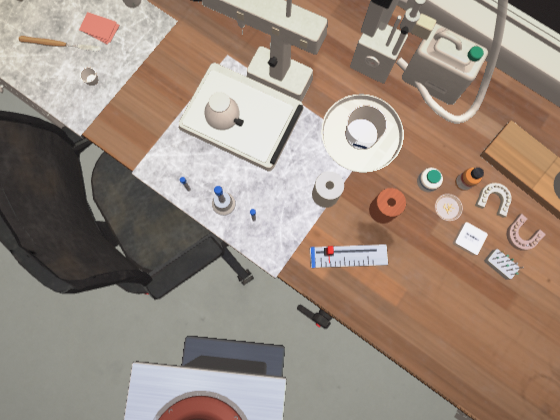

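Candidates for the rod (scene): centre rod in the stand (229,206), left pin (182,242), right pin (274,216). The centre one is the largest and is in the stand. The white ring is at (307,185), and the mug (282,145) and terracotta ring (358,165) are not. The pointer is at (361,215).

```bash
cat > h.py <<'E'
import numpy as np,cv2,pickle
def ray(f,p):
    K,T=f['intrinsics'],f['world_to_cam'];R=T[:3,:3];o=-R.T@T[:3,3]
    return o,R.T@np.linalg.solve(K,[p[0],p[1],1.])
def onz(f,p,z):
    o,d=ray(f,p);return o+d*(z-o[2])/d[2]
def proj(f,X):
    T=f['world_to_cam'];c=f['intrinsics']@(T[:3,:3]@np.array(X)+T[:3,3]);return c[:2]/c[2]
def tri(fa,pa,fb,pb):
    P=[f['intrinsics']@f['world_to_cam'][:3] for f in(fa,fb)]
    X=cv2.triangulatePoints(P[0],P[1],np.array(pa,float).reshape(2,1),np.array(pb,float).reshape(2,1))[:,0];return X[:3]/X[3]
def blobs(f,lo,hi,box,mina=15):
    h=cv2.cvtColor(f['img'],cv2.COLOR_RGB2HSV);m=cv2.inRange(h,lo,hi);x0,y0,x1,y1=box
    k=np.zeros_like(m);k[y0:y1,x0:x1]=m[y0:y1,x0:x1]
    n,_,st,c=cv2.connectedComponentsWithStats(k)
    return [(c[i].round(1).tolist(),st[i].tolist()) for i in range(1,n) if st[i][4]>=mina]
BL=((105,110,40),(125,255,255))
E
python3 - <<'E'
from h import *
s,t=[pickle.load(open(n+'.pkl','rb')) for n in('scene','top')]
print('blue',blobs(s,*BL,(150,180,420,290)));print(blobs(t,*BL,(160,160,400,280)))
print('red',blobs(s,(0,190,90),(6,255,255),(340,195,420,245)),blobs(t,(0,190,90),(6,255,255),(300,235,400,275)))
cs=cv2.resize(s['img'][170:290,170:320],None,fx=4,fy=4,interpolation=2)[:480]
a=cv2.resize(t['img'][165:275,200:400],None,fx=4,fy=4,interpolation=2)
cv2.imwrite('pics/cs.png',cs[...,::-1]);cv2.imwrite('pics/ct.png',a[...,::-1])
E
```

```text
blue [([228.5, 203.0], [225, 201, 8, 5, 34]), ([273.9, 213.8], [271, 212, 6, 4, 18]), ([355.1, 235.1], [345, 230, 21, 11, 58]), ([181.1, 238.6], [178, 237, 7, 4, 23])]
[([182.4, 179.9], [180, 177, 6, 7, 32]), ([217.9, 190.2], [214, 186, 9, 10, 63]), ([252.3, 211.8], [250, 209, 6, 7, 28]), ([312.6, 256.4], [311, 247, 4, 21, 72])]
red [([361.9, 208.5], [358, 206, 9, 6, 30])] [([329.2, 250.1], [327, 246, 6, 8, 36])]
```

View pics/cs.png

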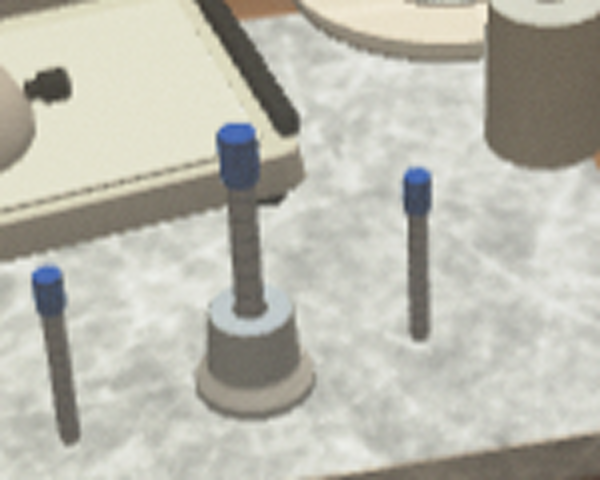

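View pics/ct.png

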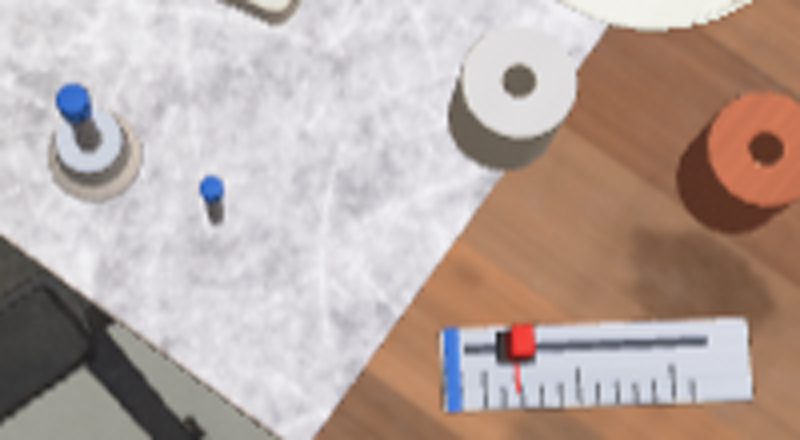

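The crops confirm it: the centre rod, with the large head, stands in the stand. In the top crop, the head top is at (73,100), the white mouth at (519,81), the fin at (522,334), the first line (zero) at (485,388), and the red index at (518,380).

```bash
python3 - <<'E'
from h import *
s,t=[pickle.load(open(n+'.pkl','rb')) for n in('scene','top')]
C=lambda x,y:((x+.5)/4-.5+200,(y+.5)/4-.5+165)
S=lambda x,y:((x+.5)/4-.5+170,(y+.5)/4-.5+170)
r=lambda v:np.round(v,4).tolist()
print('rod top plane',r(onz(t,C(73,100),.132)),'scene',r(onz(s,S(238,131),.132)),'tri',r(tri(t,C(73,100),s,S(238,131))))
print('stand top centre, top cam',r(onz(t,C(90,140),.042)),r(onz(s,S(252,310),.042)))
g=cv2.cvtColor(t['img'],cv2.COLOR_RGB2GRAY);p=g[178:193,322:338];
m=(p<150).astype(np.uint8);n,_,st,c=cv2.connectedComponentsWithStats(m);print(st[1:],c[1:]+[322,178])
print('mouth',r(onz(t,C(519,81),.085)),'scene pred px',r(proj(s,onz(t,C(519,81),.085))))
p=s['img'][155:180,290:325].mean(2);m=(p<140).astype(np.uint8);n,_,st,c=cv2.connectedComponentsWithStats(m);print(st[1:],c[1:]+[290,155])
a=onz(t,C(485,388),.01);b=onz(t,C(672,380),.01);ix=onz(t,C(518,380),.01)
print('zero,100',r(a),r(b),np.linalg.norm(b-a),'ix',r(ix))
e=onz(t,C(445,412),.01);f=onz(t,C(752,400),.01);d=(f-e)/np.linalg.norm(f-e);print('edge',r(e),r(f),np.linalg.norm(f-e),'dir',r(d),np.dot(ix-a,d))
print('fin',r(tri(t,(329.2,250.1),s,(361.9,208.5))),r(onz(t,C(523,332),.049)))
E
```

```text
rod top plane [0.4971, 0.0115, 0.132] scene [0.4986, 0.0124, 0.132] tri [0.4977, 0.0121, 0.1321]
stand top centre, top cam [0.4975, 0.0113, 0.042] [0.4968, 0.0136, 0.042]
[[ 4  3  8  8 50]] [[329.36 184.72]]
mouth [0.5416, -0.2071, 0.085] scene pred px [307.0772, 167.5895]
[[  0   0   9   6  45]
 [ 26   0   5   8  21]
 [  2   0  33  25 206]
 [ 13  11   8   4  28]] [[294.         157.06666667]
 [318.80952381 157.33333333]
 [311.27669903 174.15048544]
 [306.71428571 167.60714286]]
zero,100 [0.3925, -0.2097, 0.01] [0.407, -0.3081, 0.01] 0.09947341456329399 ix [0.3985, -0.2267, 0.01]
edge [0.3777, -0.1897, 0.01] [0.4008, -0.3509, 0.01] 0.16292400995648953 dir [0.1418, -0.9899, 0.0] 0.0177548148795331
fin [0.4137, -0.221, 0.0488] [0.4188, -0.2231, 0.049]
```

```bash
python3 -m pendant '0.6 0 0 -0.03 0 0 -8; 0.6 0 0 -0.03 0 0 -8; 0.6 0 0 -0.03 0 0 -8; 0.6 -0.0255 -0.0477 0 0 0 0; 0.6 -0.0255 -0.0477 0 0 0 0'; python3 -m pendant '0.6 -0.0255 -0.0477 0 0 0 0;0.6 -0.0255 -0.0477 0 0 0 0;0.6 -0.0255 -0.0477 0 0 0 0;0.6 -0.0255 -0.0477 0 0 0 0;0.6 -0.0255 -0.0477 0 0 0 0'
```

```text
clock: 0.72
eef_pos: [0.241, 0.5375, 0.3209]
tcp_rot: [[-0.989, -0.145, 0.0], [-0.145, 0.989, -0.0], [-0.0, -0.0, -1.0]]
contact_force: [0.8, -0.2, -0.2]
gripper_width: 0.602
grip_force: 0.0
clock: 1.35
eef_pos: [0.4016, 0.319, 0.321]
tcp_rot: [[-0.99, -0.144, -0.001], [-0.144, 0.99, -0.0], [0.001, -0.0, -1.0]]
contact_force: [0.1, 1.0, 0.2]
gripper_width: 0.601
grip_force: 0.0
```

```bash
python3 -m pendant '0.6 -0.0107 -0.053 0.015 0 0 0;0.6 -0.0107 -0.053 0.015 0 0 0;0.6 -0.0107 -0.053 0.015 0 0 0;0.6 -0.0107 -0.053 0.015 0 0 0;0.6 -0.0107 -0.053 0.015 0 0 0' ; python3 -m pendant '0.6 0 -0.053 0.015 0 0 0;0.6 0 0 0.015 0 0 0;0.6 0 0 0.01 0 0 0;0.6 0 0 0 0 0 0;0.6 0 0 0 0 0 0'; python3 - <<'E'
from station import bot
from h import *
for n,b in(("scene",(170,60,320,210+70)),("top",(150,120,320,260))):
    f=bot.grab_frame(n); x0,y0,x1,y1=b; im=f['img'][y0:y1,x0:x1]
    globals()[n]=cv2.resize(im,None,fx=400/im.shape[1],fy=400/im.shape[1])
h=max(scene.shape[0],top.shape[0]);P=lambda i:np.pad(i,((0,h-i.shape[0]),(0,0),(0,0)))
cv2.imwrite('pics/g1.png',np.hstack([P(scene),P(top)])[...,::-1])
E
```

```text
clock: 1.98
eef_pos: [0.4921, 0.0646, 0.2457]
tcp_rot: [[-0.99, -0.144, -0.0], [-0.144, 0.99, 0.0], [0.0, 0.0, -1.0]]
contact_force: [0.6, 0.1, 0.3]
gripper_width: 0.603
grip_force: 0.0
clock: 2.6
eef_pos: [0.4999, 0.0148, 0.2067]
tcp_rot: [[-0.989, -0.146, 0.001], [-0.146, 0.989, 0.0], [-0.001, 0.0, -1.0]]
contact_force: [-0.4, -0.2, 0.1]
gripper_width: 0.604
grip_force: 0.0
```

View pics/g1.png

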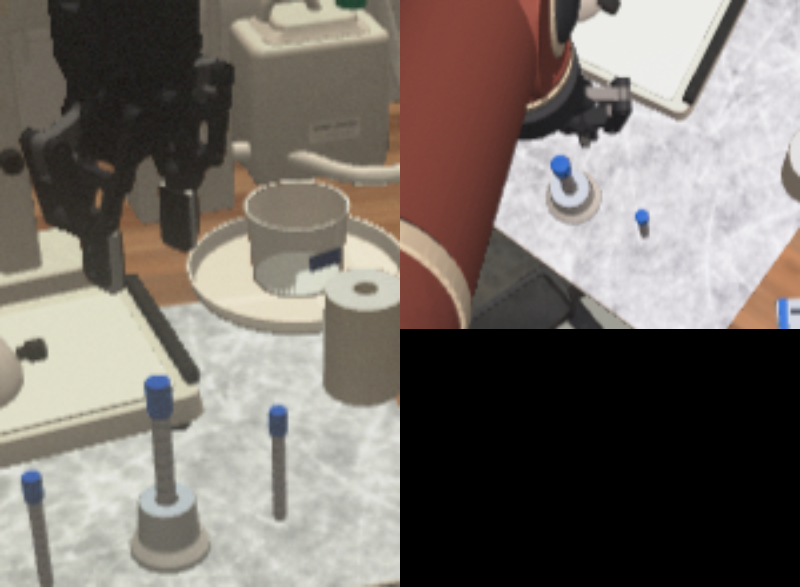

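The scene crop (left) shows the open fingers above and behind the rod, with tips at about px (203,166) and (238,152). In the top crop the gripper is at about px (237,167). I'll check these against the projection of the reported TCP.

```bash
python3 - <<'E'
from h import *
s,t=[pickle.load(open(n+'.pkl','rb')) for n in('scene','top')]
T=np.array([.4999,.0148,.2067]);y=np.array([-.146,.989,0])
for d in(-.03,0,.03): print(proj(s,T+d*y+[0,0,.007]),proj(t,T+d*y+[0,0,.007]))
print(proj(s,[.4977,.012,.132]))
E
```

```text
[237.47787718 149.9406851 ] [228.658122   176.26636957]
[223.87827503 157.78298711] [211.80755922 176.94912015]
[209.61406221 166.00854134] [194.93996096 177.63256098]
[229.6731652  202.50547815]
```

```bash
python3 -m pendant '0.6 0.0026 -0.0025 0.03 0 0 0;0.6 0 0 0.03 0 0 0;0.6 0 0 0.026 0 0 0;0.6 0 0 0.02 0 0 0;0.6 0 0 0 0 0 0' ; python3 -m pendant '0 0 0 0 0 0 0;0 0 0 0 0 0 0;0 0 0 0 0 0 0;0 0 0 0 0 0 0;0 0 0 0 0 0 0'
```

```text
clock: 3.32
eef_pos: [0.4967, 0.0112, 0.0996]
tcp_rot: [[-0.99, -0.144, -0.003], [-0.144, 0.99, -0.0], [0.003, 0.0, -1.0]]
contact_force: [0.3, -1.0, -0.2]
gripper_width: 0.6
grip_force: 0.0
clock: 3.95
eef_pos: [0.4984, 0.0113, 0.1015]
tcp_rot: [[-0.99, -0.144, 0.003], [-0.144, 0.99, 0.001], [-0.003, 0.0, -1.0]]
contact_force: [-0.7, 0.5, 6.4]
gripper_width: 0.166
grip_force: 58.5
```

```bash
python3 -m pendant '0 0 0 -0.015 0 0 0;0 0 0 -0.025 0 0 0;0 0 0 -0.03 0 0 0;0 0 0 -0.03 0 0 0;0 0 0 -0.01 0 0 0'; python3 -m pendant '0 0.0 -0.043 0 0 0 0;0 0 -0.043 0 0 0 0;0 0 -0.043 0 0 0 0;0 0 -0.043 0 0 0 0;0 0 0 0 0 0 0'; python3 - <<'E'
from station import bot
from h import *
for n in("scene","top"):
    f=bot.grab_frame(n); pickle.dump(f,open(n+'1.pkl','wb'));b=dict(scene=(240,60,390,200),top=(260,120,410,260))[n]
    x0,y0,x1,y1=b; globals()[n]=cv2.resize(f['img'][y0:y1,x0:x1],None,fx=2.65,fy=2.65,interpolation=2)
cv2.imwrite('pics/g2.png',np.hstack([scene,top])[...,::-1]); print(bot.observe()['eef_pos'])
E
```

```text
clock: 4.58
eef_pos: [0.498, 0.0108, 0.2117]
tcp_rot: [[-0.99, -0.143, 0.003], [-0.143, 0.99, -0.0], [-0.003, -0.0, -1.0]]
contact_force: [-0.1, -0.1, -0.5]
gripper_width: 0.167
grip_force: 58.6
clock: 5.2
eef_pos: [0.5208, -0.1645, 0.2091]
tcp_rot: [[-0.991, -0.136, -0.002], [-0.136, 0.991, -0.003], [0.003, -0.003, -1.0]]
contact_force: [-0.7, 0.0, -0.4]
gripper_width: 0.171
grip_force: 58.7
[ 0.52124157 -0.15909609  0.20911427]
```

View pics/g2.png

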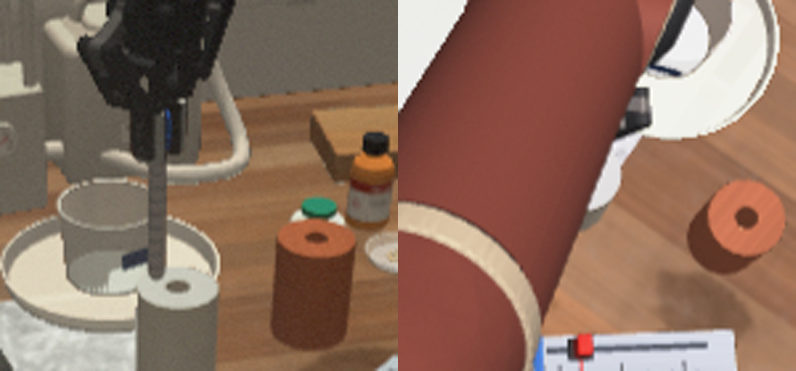

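The scene crop shows the rod hanging vertically, with its foot at crop (156,275) and the white mouth at crop (177,287). The arm hides the ring from the top camera.

```bash
python3 - <<'E'
from h import *
s=pickle.load(open('scene1.pkl','rb'))
c=lambda x,y:((x+.5)/2.65-.5+240,(y+.5)/2.65-.5+60)
print(proj(s,[.521,-.1585,.1195]),c(156,275)); print(proj(s,[.5413,-.207,.085]),c(177,287))
print(onz(s,c(156,275),.118))
E
```

```text
[296.55859608 165.2218218 ] (298.5566037735849, 163.46226415094338)
[307.15954416 167.67946451] (306.4811320754717, 167.99056603773585)
[ 0.52467525 -0.16715967  0.118     ]
```

```bash
python3 -m pendant '0 -0.0064 -0.0256 0 0 0 0;0 -0.0064 -0.0256 0 0 0 0;0 0 0 0.01 0 0 0;0 0 0 0 0 0 0;0 0 0 0 0 0 0'; python3 - <<'E'
from station import bot
from h import *
bot.grab_frame("scene");f=bot.grab_frame("scene"); print(bot.observe()['eef_pos'],bot.observe()['tcp_rot'].round(3).tolist() if hasattr(bot.observe()['tcp_rot'],'round') else '')
pickle.dump(f,open('scene2.pkl','wb'))
x0,y0,x1,y1=265,90,345,220-20;cv2.imwrite('pics/g3.png',cv2.resize(f['img'][y0:y1,x0:x1],None,fx=5,fy=5,interpolation=2)[...,::-1])
print(proj(f,[.5413,-.207,.085]),proj(f,[.5413,-.207,.11]))
E
```

```text
clock: 5.92
eef_pos: [0.542, -0.206, 0.2]
tcp_rot: [[-0.989, -0.146, -0.001], [-0.146, 0.989, 0.001], [0.001, 0.002, -1.0]]
contact_force: [0.0, -0.2, -1.4]
gripper_width: 0.168
grip_force: 58.7
[ 0.54216426 -0.20689907  0.20048793] [[-0.989, -0.145, 0.0], [-0.145, 0.989, 0.001], [-0.0, 0.0, -1.0]]
[307.15954416 167.67946451] [307.44257248 156.28399096]
```

View pics/g3.png

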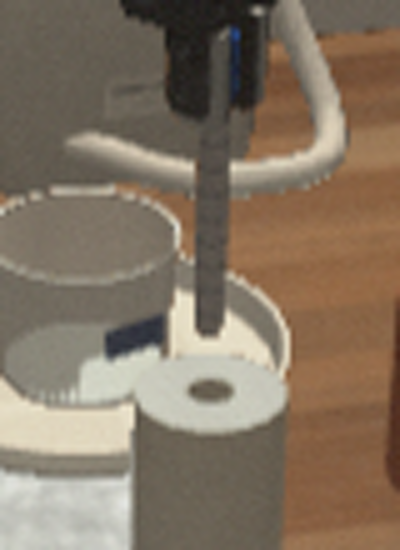

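The foot tip at px (306.2,156.2) hangs over the mouth at (306.8,167.6), aligned within about 1 mm. Descending.

```bash
python3 -m pendant '0 0.0006 -0.001 0.008 0 0 0;0 0 0 0.008 0 0 0;0 0 0 0.008 0 0 0;0 0 0 0.008 0 0 0;0 0 0 0.004 0 0 0'; python3 -m pendant '0 0 0 0.004 0 0 0;0 0 0 0.004 0 0 0;0 0 0 0.003 0 0 0;0 0 0 0.002 0 0 0;0 0 0 0 0 0 0'
```

```text
clock: 6.65
eef_pos: [0.5413, -0.2091, 0.1635]
tcp_rot: [[-0.99, -0.144, -0.001], [-0.144, 0.99, 0.0], [0.001, 0.001, -1.0]]
contact_force: [0.2, -0.5, -0.6]
gripper_width: 0.166
grip_force: 58.7
clock: 7.28
eef_pos: [0.5416, -0.2092, 0.1512]
tcp_rot: [[-0.99, -0.144, -0.0], [-0.144, 0.99, 0.0], [0.0, 0.0, -1.0]]
contact_force: [0.6, -0.1, -0.4]
gripper_width: 0.163
grip_force: 58.7
```

```bash
python3 -m pendant '0 0 0 0.003 0 0 0;0 0 0 0.003 0 0 0;0 0 0 0.003 0 0 0;0 0 0 0.002 0 0 0;0 0 0 0.001 0 0 0'; python3 -m pendant '0 0 0 0.002 0 0 0;0 0 0 0.002 0 0 0;0 0 0 0.002 0 0 0;0 0 0 0.002 0 0 0;0 0 0 0 0 0 0'
```

```text
clock: 7.9
eef_pos: [0.5416, -0.2092, 0.1391]
tcp_rot: [[-0.99, -0.144, -0.0], [-0.144, 0.99, 0.0], [0.0, 0.0, -1.0]]
contact_force: [-0.1, -0.2, -1.2]
gripper_width: 0.164
grip_force: 58.7
clock: 8.52
eef_pos: [0.5415, -0.2092, 0.1311]
tcp_rot: [[-0.99, -0.144, -0.0], [-0.144, 0.99, 0.0], [0.0, 0.0, -1.0]]
contact_force: [1.1, -0.0, -1.4]
gripper_width: 0.166
grip_force: 58.7
```

```bash
python3 -m pendant '0 0 0 0.002 0 0 0;0 0 0 0.002 0 0 0;0 0 0 0.002 0 0 0;0 0 0 0.002 0 0 0;0 0 0 0 0 0 0'; 
```

```text
clock: 9.15
eef_pos: [0.5415, -0.2092, 0.1231]
tcp_rot: [[-0.99, -0.144, -0.0], [-0.144, 0.99, 0.0], [0.0, 0.0, -1.0]]
contact_force: [-0.2, 0.1, -1.3]
gripper_width: 0.168
grip_force: 58.7
```

```bash
python3 -m pendant '0 0 0 0.002 0 0 0;0 0 0 0.002 0 0 0;0 0 0 0.002 0 0 0;0 0 0 0.002 0 0 0;0 0 0 0 0 0 0'; 
```

```text
clock: 9.78
eef_pos: [0.5415, -0.2091, 0.1151]
tcp_rot: [[-0.99, -0.144, -0.0], [-0.144, 0.99, 0.0], [0.0, 0.0, -1.0]]
contact_force: [0.3, -0.2, -1.3]
gripper_width: 0.163
grip_force: 58.7
```

```bash
python3 -m pendant '0 0 0 0.002 0 0 0;0 0 0 0.002 0 0 0;0 0 0 0.002 0 0 0;0 0 0 0.001 0 0 0;0 0 0 0 0 0 0'; 
```

```text
clock: 10.4
eef_pos: [0.5416, -0.2092, 0.1082]
tcp_rot: [[-0.99, -0.144, -0.0], [-0.144, 0.99, 0.0], [0.0, 0.0, -1.0]]
contact_force: [-0.7, -0.2, -0.5]
gripper_width: 0.164
grip_force: 58.7
```

```bash
python3 -m pendant '0 0 0 0.0015 0 0 0;0 0 0 0.0015 0 0 0;0 0 0 0.001 0 0 0;0 0 0 0.001 0 0 0;0 0 0 0 0 0 0'; 
```

```text
clock: 11.02
eef_pos: [0.543, -0.2094, 0.1058]
tcp_rot: [[-0.99, -0.144, 0.003], [-0.144, 0.99, -0.001], [-0.003, -0.001, -1.0]]
contact_force: [-2.0, 1.4, 11.1]
gripper_width: 0.167
grip_force: 60.2
```

```bash
python3 -m pendant '0 0 0 -0.002 0 0 0;0.2 0 0 0 0 0 0;0.3 0 0 0 0 0 0;0.5 0 0 0 0 0 0;0.5 0 0 0 0 0 0'; python3 -m pendant '0.5 0 0 -0.01 0 0 0;0.5 0 0 -0.03 0 0 0;0.5 0 0 -0.04 0 0 0;0.5 0 0 -0.04 0 0 0;0.5 0 0 0 0 0 0';python3 - <<'E'
from station import bot
from h import *
for n,b in(("scene",(265,110,345,210)),("top",(290,150,370,250))):
    f=bot.grab_frame(n); x0,y0,x1,y1=b; globals()[n]=cv2.resize(f['img'][y0:y1,x0:x1],None,fx=5,fy=5,interpolation=2);pickle.dump(f,open(n+'3.pkl','wb'))
    print(blobs(f,*BL,b))
cv2.imwrite('pics/g4.png',np.hstack([scene,top])[...,::-1])
E
```

```text
clock: 11.65
eef_pos: [0.5416, -0.2092, 0.1051]
tcp_rot: [[-0.99, -0.144, -0.0], [-0.144, 0.99, 0.0], [0.0, 0.0, -1.0]]
contact_force: [-1.0, 0.3, 1.0]
gripper_width: 0.504
grip_force: 0.0
clock: 12.28
eef_pos: [0.5439, -0.2102, 0.2298]
tcp_rot: [[-0.99, -0.143, 0.009], [-0.143, 0.99, -0.003], [-0.008, -0.004, -1.0]]
contact_force: [-1.1, -0.4, -0.4]
gripper_width: 0.498
grip_force: 0.0
[([307.5, 144.4], [304, 143, 8, 4, 26])]
[]
```

View pics/g4.png

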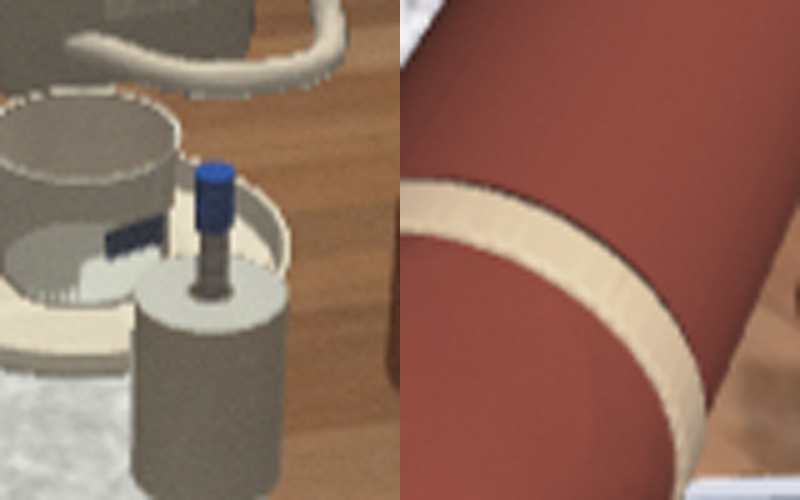

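The rod stands upright and released in the white bore. The head top centre is at px (307.3,143.8), which puts it at z≈0.137 and the protrusion at about 52 mm. This agrees with the contact height (52.5 mm).

```bash
python3 - <<'E'
from h import *
t=pickle.load(open('top.pkl','rb'));s=pickle.load(open('scene.pkl','rb'))
print(blobs(t,(0,170,120),(8,255,255),(300,235,400,275)))
print(onz(t,(329.2,250.1),.049),onz(s,(361.9,208.5),.049))
E
```

```text
[([330.0, 249.5], [328, 246, 5, 8, 40])]
[ 0.41347718 -0.22112895  0.049     ] [ 0.41369845 -0.22067106  0.049     ]
```

```bash
python3 -m pendant '0.5 0.042 0.002 0 0 0 0;0.5 0.042 0.002 0 0 0 0;0.5 0.042 0.001 0 0 0 0;0.5 0 0 0.04 0 0 0;0.5 0 0 0.04 0 0 0'; python3 -m pendant '0.5 0 0 0.03 0 0 0;0.5 0 0 0.02 0 0 0;0.5 0 0 0 0 0 0;0.5 0 0 0 0 0 0;0.5 0 0 0 0 0 0'; python3 - <<'E'
from station import bot
from h import *
f=bot.grab_frame("scene");print(bot.observe()['eef_pos']);p=bot.observe()['eef_pos']
im=cv2.resize(f['img'][130:250,310:430],None,fx=4,fy=4,interpolation=2)
cv2.imwrite('pics/g5.png',im[...,::-1]);print(proj(f,p),proj(f,[.415,-.222,.049]))
E
```

```text
clock: 13.0
eef_pos: [0.4153, -0.2223, 0.1442]
tcp_rot: [[-0.99, -0.143, -0.0], [-0.143, 0.99, 0.0], [0.0, 0.0, -1.0]]
contact_force: [0.9, -0.3, -0.8]
gripper_width: 0.499
grip_force: 0.0
clock: 13.62
eef_pos: [0.4167, -0.2226, 0.0961]
tcp_rot: [[-0.99, -0.144, 0.001], [-0.144, 0.99, -0.001], [-0.001, -0.001, -1.0]]
contact_force: [-0.8, 0.4, 0.7]
gripper_width: 0.499
grip_force: 0.0
[ 0.41669052 -0.22257192  0.09612679]
[363.42430578 185.75914236] [361.82232898 207.90403611]
```

View pics/g5.png

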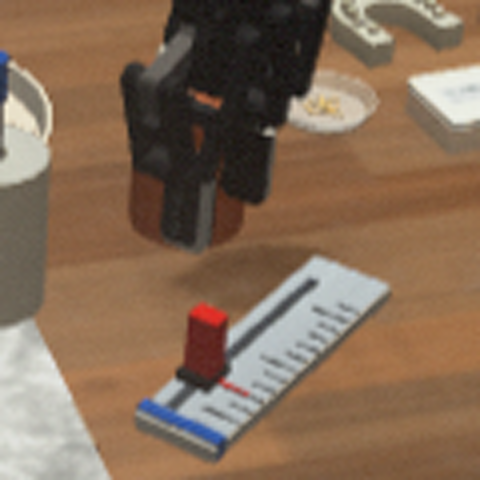

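The open fingers are centred above the red fin, whose top is at crop (208,312), about px (362,208). Descend and close.

```bash
python3 -m pendant '0.5 0 0 0.03 0 0 0;0.5 0 0 0.03 0 0 0;0.5 0 0 0.013 0 0 0;0.5 0 0 0 0 0 0;0.3 0 0 0 0 0 0';python3 -m pendant '0 0 0 0 0 0 0;0 0 0 0 0 0 0;0 0 0 0 0 0 0;0 0 0 0 0 0 0;0 0 0 0 0 0 0'
```

```text
clock: 14.3
eef_pos: [0.4169, -0.2228, 0.0232]
tcp_rot: [[-0.99, -0.144, 0.002], [-0.144, 0.99, -0.001], [-0.001, -0.001, -1.0]]
contact_force: [-0.0, 0.5, 0.2]
gripper_width: 0.312
grip_force: 0.0
clock: 14.92
eef_pos: [0.4169, -0.2227, 0.0234]
tcp_rot: [[-0.99, -0.143, 0.002], [-0.143, 0.99, -0.001], [-0.002, -0.001, -1.0]]
contact_force: [-0.2, -0.2, 6.7]
gripper_width: 0.126
grip_force: 59.5
```

```bash
python3 -m pendant '0 0 -0.01 0 0 0 0;0 0 -0.012 0 0 0 0;0 0 -0.01 0 0 0 0;0 0 -0.003 0 0 0 0;0 0 0 0 0 0 0';python3 -m pendant '0.2 0 0 0 0 0 0;0.4 0 0 0 0 0 0;0.5 0 0 0 0 0 0;0.5 0 0 0 0 0 0;0.5 0 0 -0.01 0 0 0'; python3 -m pendant '0.5 0 0 -0.04 0 0 0;0.5 0 0 -0.06 0 0 0;0.5 0 0 -0.06 0 0 0;0.5 0.0 0.06 -0.03 0 0 0;0.5 0.0 0.06 0 0 0 0';python3 - <<'E'
from station import bot
from h import *
f=bot.grab_frame("scene");pickle.dump(f,open('s5.pkl','wb'))
im=cv2.resize(f['img'][130:250,290:430],None,fx=5,fy=5,interpolation=2)
cv2.imwrite('pics/g6.png',im[...,::-1]);print(bot.observe()['eef_pos'])
E
```

```text
clock: 15.55
eef_pos: [0.4218, -0.2578, 0.0234]
tcp_rot: [[-0.99, -0.143, 0.002], [-0.143, 0.99, -0.001], [-0.002, -0.002, -1.0]]
contact_force: [0.3, 0.5, 6.3]
gripper_width: 0.127
grip_force: 59.6
clock: 16.18
eef_pos: [0.4207, -0.2566, 0.0321]
tcp_rot: [[-0.99, -0.144, -0.002], [-0.144, 0.99, 0.001], [0.002, 0.001, -1.0]]
contact_force: [0.4, 0.1, 0.3]
gripper_width: 0.5
grip_force: 0.0
clock: 16.8
eef_pos: [0.4061, -0.142, 0.2234]
tcp_rot: [[-0.99, -0.141, 0.008], [-0.141, 0.99, -0.002], [-0.007, -0.003, -1.0]]
contact_force: [2.0, 0.9, 0.2]
gripper_width: 0.501
grip_force: 0.0
[ 0.40304213 -0.13165276  0.22168617]
```

View pics/g6.png

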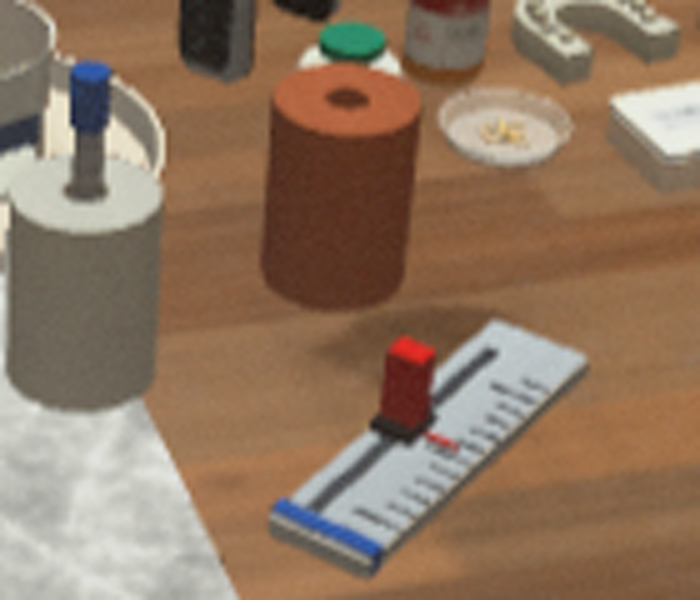

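The red index at crop (441,440) lies just past the long 50 mm line at (443,453), so it reads about 52–53 mm. The rod still stands in the white bore and the gripper is clear of everything.

```bash
python3 -m pendant '0.5 0 0 0 0 0 0;0.5 0 0 0 0 0 0;0.5 0 0 0 0 0 0;0.5 0 0 0 0 0 0;0.5 0 0 0 0 0 0'; python3 -c "
from station import bot
print(bot.sign_off())"
```

```text
clock: 17.48
eef_pos: [0.4046, -0.1428, 0.2201]
tcp_rot: [[-0.99, -0.142, -0.0], [-0.142, 0.99, -0.0], [0.0, -0.0, -1.0]]
contact_force: [-0.1, 0.3, -0.8]
gripper_width: 0.499
grip_force: 0.0
the job is handed in; nothing more can be done
None
```

I handed the job in at 17.5 s: the rod is standing released on the bottom of the white ring's bore with about 52 mm sticking out, and the pointer is set to about 52–53 mm; the hand-in returned no verdict.

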